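Check the two spring corners of a tilt-plate mount

TASK

Check the springs of the tilt plate on the grinding bench. With the fingertips, press down the pad of the corner whose scale rod carries the wide collar until that corner's pointer tip is level with the collar, without running on below the collar, hold it there for a second and let the plate spring all the way back up; then do the same with the corner whose rod carries the slim collar. Press one corner at a time, keep the glass disc sitting on the plate, do not pick up or shift anything, and finish clear of the mount.

Things in the scene. Friction and masses are not known exactly. Their poses are not given: they have to be found in the camera images.
- mount: Tilt-plate mount fixed to the bench: green base 15 mm thick, over it a level aluminium plate 150 x 150 x 8 mm. Origin on the bench under the ball pivot, 75 mm up near the plate corner next to the robot; x along the plate's diagonal away from the pivot, y left, z up. Arm a runs from the pivot at +45 degrees from x, arm b at -45. Along each arm: pad at 105 mm, pointer tip 190 mm, upright scale rod 215 mm.
- pad_a: Dark steel round press pad, 32 mm across, on the plate at arm a (left seen from the robot). Origin at the centre of its underside; flat top 10 mm above it (88 mm above the bench at rest). Pressing tilts the plate about the pivot along this arm only. It starts to move at 2 to 3 N, takes 9 to 10 N with the pad down 19 mm, and has a bottom stop 25 mm down. Released, it springs back level.
- pad_b: The same press pad at arm b (right seen from the robot), with the same spring.
- tip_a (a point): Tip of arm a's flat steel pointer (16 mm wide, narrowing to 9 mm at the tip, 4 mm thick), 75 mm above the bench at rest. It sinks about 1.8 times as far as pad_a is pressed; pad_b does not move it.
- tip_b (a point): Tip of arm b's pointer, 75 mm above the bench at rest. It sinks about 1.8 times as far as pad_b is pressed.
- wide_mid (a point): Centre (half-way up) of the wide brass collar, a disc 36 mm across and 10 mm high fixed on one of the two scale rods (8 mm thick, top 110 mm above the bench); which rod changes. It sits 41 to 61 mm above the bench. The pointer of that rod's arm is the nearest, its tip about 25 mm from the rod's axis, and sweeps past in front of the collar.
- slim_mid (a point): Centre (half-way up) of the slim brass collar, 20 mm across and 10 mm high, fixed on the other scale rod, 41 to 61 mm above the bench.
- blank: Loose glass disc, 56 mm across and 12 mm high, lying on the plate between four short brass studs, 102 mm from the pivot along the mount's x. Origin at the centre of its underside. It stays there.
- seat: The spot on the plate where the glass disc belongs (a small mark at the middle of the four studs); tilts with the plate.
- felt_wheel: Loose grey felt polishing wheel lying flat, 90 mm across, 24 mm high, beyond the mount. Origin at the centre of its underside. Not to be disturbed.
- cup_wheel: Loose steel cup wheel, 56 mm across, 48 mm high, left of the mount. Origin at the centre of its underside. Not to be disturbed.
- stone: Loose grey dressing stone, 100 x 30 x 20 mm, right of the mount. Origin at the centre of its underside. Not to be disturbed.
- polish: Loose closed white bottle, 52 mm across, 130 mm high, at the left beyond the mount. Origin at the centre of its underside. Not to be disturbed.
- spanner: Loose steel spanner lying at the right. Not to be disturbed.
- brush: Loose brush lying at the near right. Not to be disturbed.
- jar: Loose white ceramic cup, 70 mm across, 80 mm high, at the left. Origin at the centre of its underside. Not to be disturbed.
Things that resemble listed ones, but are neither listed nor needed, are in the scene too. Of the things like the blank, leave any that is green; of the rest the larger one is meant.

How it is judged (in metres and radians):
On the way, in this order (a step that is already met when the one before it is completed fails the run):
1. the wide collar's corner is pressed by its pad so that its pointer tip is level with the collar (within 5 mm of its middle), the other corner staying up, for half a second (((horizontal distance between tip_a and wide_mid below 0.06 m and z of tip_a in the frame of wide_mid between -0.005 and 0.005 m and contact force between pad_a and the fingers above 0.5 N and height (world z) of tip_b above 0.068 m) or (horizontal distance between tip_b and wide_mid below 0.06 m and z of tip_b in the frame of wide_mid between -0.005 and 0.005 m and contact force between pad_b and the fingers above 0.5 N and height (world z) of tip_a above 0.068 m))), for 0.5 s.
2. the plate is let go and back up level (height (world z) of each of tip_a, tip_b above 0.071 m and contact force between mount and the fingers below 0.2 N), for 0.2 s.
3. the same with the slim collar's corner (((horizontal distance between tip_a and slim_mid below 0.06 m and z of tip_a in the frame of slim_mid between -0.005 and 0.005 m and contact force between pad_a and the fingers above 0.5 N and height (world z) of tip_b above 0.068 m) or (horizontal distance between tip_b and slim_mid below 0.06 m and z of tip_b in the frame of slim_mid between -0.005 and 0.005 m and contact force between pad_b and the fingers above 0.5 N and height (world z) of tip_a above 0.068 m))), for 0.5 s.
At the end, for the whole second after the job is handed in: Both pointer tips are back up (within 4 mm of their rest height), the glass disc rests on the plate within 10 mm of its seat, and every other loose thing is within 20 mm of where it stood (height (world z) of each of tip_a, tip_b above 0.071 m and distance between blank and seat below 0.01 m and linear speed of blank below 0.02 m/s and distance of each of felt_wheel, cup_wheel, stone, polish, spanner, brush, jar from where it was at the start of the episode below 0.02 m); the robot touches nothing.
It fails at once if a pointer tip runs more than 9 mm below the middle of its collar (((horizontal distance between tip_a and wide_mid below 0.06 m and z of tip_a in the frame of wide_mid below -0.009 m) or (horizontal distance between tip_b and wide_mid below 0.06 m and z of tip_b in the frame of wide_mid below -0.009 m)) or ((horizontal distance between tip_a and slim_mid below 0.06 m and z of tip_a in the frame of slim_mid below -0.009 m) or (horizontal distance between tip_b and slim_mid below 0.06 m and z of tip_b in the frame of slim_mid below -0.009 m))).
It fails at once if the glass disc leaves its seat on the plate (more than 10 mm) (not (distance between blank and seat below 0.01 m)).
It fails at once if a bystander is shifted or lifted by more than 20 mm (distance of any of felt_wheel, cup_wheel, stone, polish, spanner, brush, jar from where it was at the start of the episode above 0.02 m).
It also fails if it takes over 45 s, if anything falls off the work surface, if the arm or the gripper's body presses on something with over 40 N, if the wrist force passes 120 N, or if a joint passes its speed limit or range.

ROBOT

A 6-joint arm with a two-finger parallel gripper is mounted at the origin on the work surface. World frame = base frame: x ahead of the robot, y to its left, z up, the work surface at z = 0. Lengths are in m, angles in degrees, forces in N, time in s.
With the tool pointing down it reaches from about 0.375 to 0.9 m from the base axis. Payload 3.1 kg.
Tool frame: the origin (TCP) lies midway between the tips of the shut fingers; the grasp point (between the pads) lies bot.hold_point_z behind it (bot.hold_point_z is the distance from the TCP to the grasp point, in m); z points along the fingers, y is the direction in which the jaws open and shut (so a half turn about z gives the same grasp; the last joint's range is limited). The gripper opens to 87 mm and grips with 3 to 60 N. Pads are 19 mm wide; open, the fingers measure 117 mm over their backs; the gripper's body (75 mm by 190 mm) begins 51 mm behind the grasp point.
Start: joints at [-75.774, 30.224, 82.088, -0, 67.689, -10.227], TCP at [0.259, -0.569, 0.223] pointing down, gripper open.
Joint ranges: [-176.69, 176.69], [-43.24, 126.21], [12.49, 139.97], [-82, 262], [0, 151.66], [-163.58, 163.58]. Speed limits (degrees/s): [159.86, 159.86, 180, 180, 180, 180].

INTERFACE

Orientations are given as a 3x3 rotation matrix whose columns are the frame's x, y, z axes.
In Python, from rig import bot, vision, order gives the robot as it stands. The module is installed in compiled form; this text tells all that it offers.
- The arm moves only by the tool move_arm, never from a script. Its argument "moves" is a list of rows, each an object of numbers: "hand": the finger opening in mm, from 0 to 87; "x", "y", "z": the shift along the tool's x, y, z in units of 25 mm (1.0 is 25 mm); "wx", "wy", "wz": the turn, a rotation vector about the tool's x, y, z in degrees. In form: [{"hand": .., "x": .., "y": .., "z": .., "wx": .., "wy": .., "wz": ..}, ...]. A call has 1 to 20 rows; each row shifts and turns the commanded pose from where the row before left it, along the tool's axes as they then stand; what a row does not reach is not made up. A row lasts 1/10 s, in which the tool goes at most 50 mm and 8.59 degrees, less where a joint would pass 70% of its speed; a pose out of reach is approached as far as the arm can. A call is refused whole if a number of a shift passes 1 or a number of a turn 8.59, either way. A call with a gripper value outside its range is refused whole. The fingers move at their own pace and stop on an object; the grip force is fixed at half the most. Time passes only in rows, so rows that do not move let the fingers close. It gives the time, the measured TCP pose, the force and the opening at its end, in the units of the state.
- bot.read_state(): the state, without advancing time (a new reading comes with each control period).
- vision.capture(name): name is "scene" or "top" or "wrist"; returns a dict with "image" (480x640x3 uint8, red, green, blue), "z_map" (480x640 float32, m along the optical axis (not along the pixel's ray), 0 where there is no reading), "fx", "fy", "cx", "cy" (pixels), "k1" (the pictures are not rectified: a ray, as slopes to the right and down, at radius r is drawn at 1 + k1 r^2 times it, then the intrinsics apply), "pose" (4x4, takes a point from camera to world coordinates); the wrist camera has in their place "hand_eye" (4x4, takes a point from camera to tool coordinates, whose origin is the TCP and whose axes are the flange's). Camera axes: x right, y down, z forward; pixel columns grow to the right and rows downward; lengths in m; the calibration is good to about 2 mm. A picture is of the moment at which its call begins: read the wrist's pose just before it.
- order.hand_in(): hands the job in, once; it reports no verdict.
The state is a dict: "time_s": time; "joint_positions": joint angles; "qvel": joint speeds; "tau": joint torques, N m; "position": TCP position; "tcp_rot": TCP orientation; "force": force on the tool from outside, world axes, zero at the start; "moment": the same for the moment, N m; "opening": opening from 0.0 (shut) to 1.0 (fully open).
Only numpy, scipy, OpenCV 4.12 (cv2) and the standard library are available. Lean on these libraries where they do the work, as an engineer would, in place of code of your own. Each camera call takes 0.05 s, during which the arm holds its last target.

## Working session

There is one attempt and no reset: what is moved stays moved. The work goes in short steps, Python scripts to look and compute and a tool call to move; the robot and the scene stay as the last step left them, time stands still between calls to the robot, and variables do not carry over. Pictures are saved under pics/ and viewed, and the job is handed in when it is done.

Besides the shell and the picture viewer there is one more tool, called after "Request:" by a JSON object that holds its "op" and its "data". move_arm: Moves the arm, as the interface text tells. Its arguments: {"type":"object","properties":{"moves":{"type":"array"}},"required":["moves"]}

```bash
mkdir -p pics
cat > h.py <<'E'
import numpy as np, cv2, pickle
from rig import bot, vision, order
def cap(n):
    s=bot.read_state(); d=vision.capture(n); d['image']=np.asarray(d['image'])
    if 'pose' in d: d['T']=np.array(d['pose'])
    else:
        T=np.eye(4);T[:3,:3]=np.array(s['tcp_rot']);T[:3,3]=s['position'];d['T']=T@np.array(d['hand_eye'])
    return d
def save(d,f): cv2.imwrite('pics/'+f,d['image'][:,:,::-1])
def slopes(d,u,v):
    x=(u-d['cx'])/d['fx'];y=(v-d['cy'])/d['fy'];a,b=x,y
    for _ in range(20):
        r=a*a+b*b;a=x/(1+d['k1']*r);b=y/(1+d['k1']*r)
    return a,b
def ray(d,u,v):
    a,b=slopes(d,u,v);return d['T'][:3,3],d['T'][:3,:3]@np.array([a,b,1.])
def onz(d,u,v,z):
    o,r=ray(d,u,v);return o+r*(z-o[2])/r[2]
def bydepth(d,u,v):
    o,r=ray(d,u,v);return o+r*d['z_map'][int(round(v)),int(round(u))]
def proj(d,p):
    q=d['T'][:3,:3].T@(np.array(p)-d['T'][:3,3]);a,b=q[0]/q[2],q[1]/q[2];k=1+d['k1']*(a*a+b*b)
    return d['fx']*a*k+d['cx'],d['fy']*b*k+d['cy']
def tri(rays):
    A=np.zeros((3,3));b=np.zeros(3)
    for o,r in rays:
        r=r/np.linalg.norm(r);P=np.eye(3)-np.outer(r,r);A+=P;b+=P@o
    return np.linalg.solve(A,b)
E
python3 - <<'E'
from h import *
for n in ['scene','top','wrist']:
    d=cap(n);save(d,n+'0.png');pickle.dump(d,open(n+'0.pkl','wb'));print(n,d['fx'],d['k1'],d['T'].round(3).tolist())
s=bot.read_state();print(s,bot.hold_point_z)
E
```

```text
scene 498.3936728753807 -0.002544836046148785 [[-0.422, 0.552, -0.719, 1.594], [0.906, 0.271, -0.325, 0.522], [0.016, -0.789, -0.614, 0.96], [0.0, 0.0, 0.0, 1.0]]
top 449.93630605705846 0.019051164408389075 [[-0.002, -0.982, 0.187, 0.353], [-1.0, 0.008, 0.029, 0.032], [-0.03, -0.187, -0.982, 1.188], [0.0, 0.0, 0.0, 1.0]]
wrist 336.74438938956143 -0.04894805340988673 [[0.414, -0.879, -0.236, 0.322], [-0.91, -0.4, -0.106, -0.54], [-0.001, 0.259, -0.966, 0.384], [0.0, 0.0, 0.0, 1.0]]
{'time_s': 0.15, 'joint_positions': array([-7.57732529e+01,  3.02676842e+01,  8.21396087e+01,  5.50090424e-04,
        6.76891555e+01, -1.02269284e+01]), 'qvel': array([-0.04336814, -0.16185289, -0.27197929, -0.06701334, -0.03785545,
        0.01614417]), 'tau': array([-3.72709223e-05, -4.40430772e+01, -1.76842833e+01,  6.32941467e-02,
        5.52175194e-02, -9.01245312e-05]), 'position': array([ 0.25861628, -0.56836769,  0.22178573]), 'tcp_rot': array([[ 9.10297833e-01,  4.13953731e-01, -4.05088268e-04],
       [ 4.13953815e-01, -9.10296419e-01,  1.63389804e-03],
       [ 3.07607788e-04, -1.65502168e-03, -9.99998583e-01]]), 'force': array([-1.56514658,  0.48269876,  0.13899383]), 'moment': array([-0.03018364,  0.06684394,  0.00039012]), 'opening': 0.9998774476577657} 0.0187
```

View pics/scene0.png

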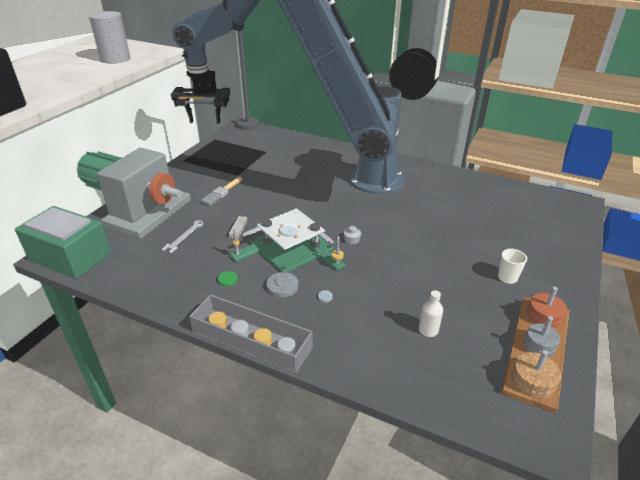

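View pics/top0.png

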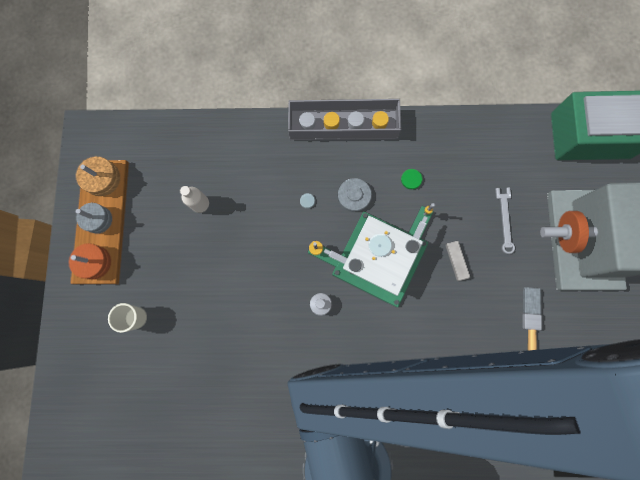

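The scene view shows the mount at about (290,235), with rods at (237,243) and (338,255). In the top view the rods are at (316,247) and (428,210), and the pads at (356,266) and (413,246). I'll enlarge both.

Run:
```python
from h import *
s=pickle.load(open('scene0.pkl','rb'))['image'];t=pickle.load(open('top0.pkl','rb'))['image']
cv2.imwrite('pics/sc.png',cv2.resize(s[195:295,210:370],None,fx=5,fy=5,interpolation=cv2.INTER_CUBIC)[:,:,::-1])
cv2.imwrite('pics/tc.png',cv2.resize(t[190:310,295:455],None,fx=5,fy=5,interpolation=cv2.INTER_CUBIC)[:,:,::-1])
```

```text
(no output)
```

View pics/sc.png

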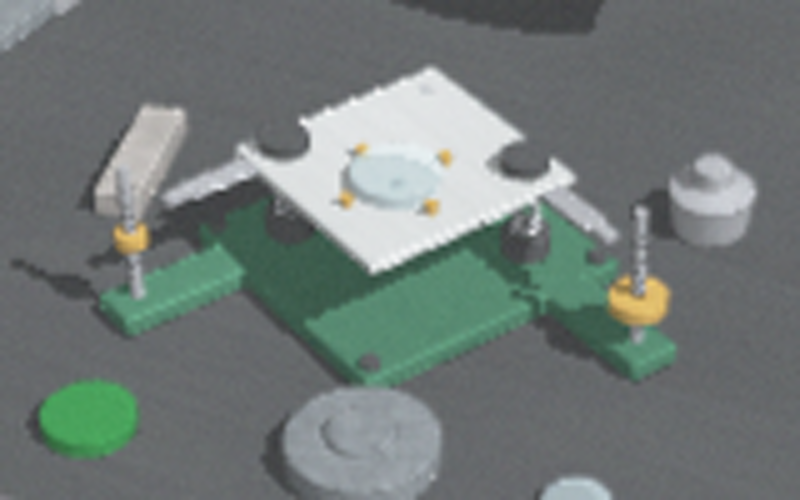

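View pics/tc.png

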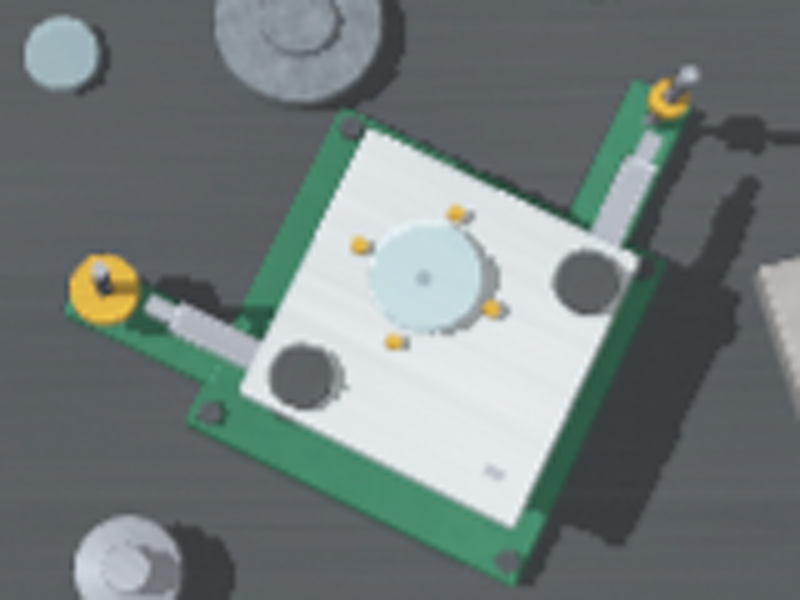

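The enlarged crops settle two things:
- **Collars:** the wide collar is on the left rod (arm a), at top (316,247) and scene (338,255). The slim one is on the right rod (arm b), at top (428,210) and scene (236,243).
- **Disc:** three things resemble the blank. The green disc at top (412,179) must be left, and the small pale disc at (307,201) is the smaller one. The larger pale disc at (380,246), between the studs, is the blank.

Next I'll triangulate.

Run:
```python
from h import *
S=pickle.load(open('scene0.pkl','rb'));T=pickle.load(open('top0.pkl','rb'))
def comp(d,lo,hi,box):
    x0,y0,x1,y1=box;h=cv2.cvtColor(d['image'],cv2.COLOR_RGB2HSV)[y0:y1,x0:x1]
    m=cv2.inRange(h,np.array(lo),np.array(hi));n,l,st,c=cv2.connectedComponentsWithStats(m)
    i=1+np.argmax(st[1:,4]);ys,xs=np.nonzero(l==i)
    return c[i]+[x0,y0],(st[i]+[x0,y0,0,0,0]).tolist()
Y=((12,110,90),(32,255,255));D=((0,0,0),(179,90,105))
b={}
for n,tb,sb in [('wide',(305,235,327,262),(325,240,350,268)),('slim',(418,200,440,220),(228,234,243,252))]:
    ct,st=comp(T,*Y,tb);cs,ss=comp(S,*Y,sb)
    p=tri([ray(T,*ct),ray(S,*cs)]);print(n,ct,st,cs,ss,p.round(4)); print(' dep',bydepth(T,*ct).round(4),bydepth(S,*cs).round(4), 'reproj',proj(T,p),proj(S,p))
for n,tc,sc in [('pad_a',(355.6,265.2),(210+524/5,195+158/5)),('pad_b',(412.4,246.4),(210+283/5,195+139/5))]:
    p=tri([ray(T,*tc),ray(S,*sc)]);print(n,p.round(4),onz(T,*tc,.088).round(4),onz(S,*sc,.088).round(4),bydepth(T,*tc).round(4),bydepth(S,*sc).round(4))
for n,tc,z in [('pivmark',(393.8,284.4),.079),('seat',(379.8,245.6),.09),('tip_a',(295+148/5,190+302/5),.077),('tip_b',(295+652/5,190+137/5),.077)]: print(n,onz(T,*tc,z).round(4),bydepth(T,*tc).round(4))
```

```text
wide [315.66911765 247.98529412] [309, 241, 14, 14, 136] [337.09210526 255.21052632] [332, 251, 11, 9, 76] [0.5369 0.0762 0.041 ]
 dep [0.5341 0.0757 0.0579] [0.5386 0.0766 0.0425] reproj (np.float64(315.7601718357735), np.float64(247.94823465893074)) (np.float64(337.1780224422524), np.float64(255.21612766143207))
slim [427.91428571 210.        ] [425, 206, 8, 8, 35] [235.83333333 242.58333333] [233, 240, 7, 5, 24] [ 0.6314 -0.213   0.0553]
 dep [ 0.6283 -0.2101  0.0675] [ 0.6372 -0.2088  0.0607] reproj (np.float64(428.0009788512248), np.float64(209.95629231748532)) (np.float64(235.91336843786002), np.float64(242.60315032036206))
pad_a [ 0.4864 -0.023   0.0811] [ 0.4859 -0.0234  0.088 ] [ 0.4948 -0.018   0.088 ] [ 0.4857 -0.0233  0.0896] [ 0.4916 -0.0195  0.0855]
pad_b [ 0.5326 -0.1644  0.0804] [ 0.5316 -0.1636  0.088 ] [ 0.5417 -0.1579  0.088 ] [ 0.5312 -0.1631  0.0904] [ 0.5417 -0.1579  0.088 ]
pivmark [ 0.4393 -0.1162  0.079 ] [ 0.4393 -0.1162  0.0792]
seat [ 0.5338 -0.0836  0.09  ] [ 0.5331 -0.0831  0.0945]
tip_a [0.5248 0.0527 0.077 ] [0.5247 0.0527 0.0771]
tip_b [ 0.6069 -0.2009  0.077 ] [ 0.6069 -0.2009  0.077 ]
```

Request:
{"op": "move_arm", "data": {"moves": [{"hand": 0,"x": 0.4,"y": -0.2,"z": -0.3},{"hand": 0,"x": 0.8,"y": -0.4,"z": -0.3},{"hand": 0,"x": 0.9,"y": -0.4,"z": -0.2},{"hand": 0,"x": 0.9,"y": -0.4},{"hand": 0,"x": 0.9,"y": -0.4},{"hand": 0,"x": 0.9,"y": -0.4},{"hand": 0,"x": 0.9,"y": -0.4},{"hand": 0,"x": 0.9,"y": -0.4},{"hand": 0,"x": 0.9,"y": -0.4},{"hand": 0,"x": 0.9,"y": -0.4},{"hand": 0,"x": 0.9,"y": -0.4},{"hand": 0,"x": 0.9,"y": -0.4},{"hand": 0,"x": 0.9,"y": -0.4},{"hand": 0,"x": 0.9,"y": -0.4},{"hand": 0,"x": 0.9,"y": -0.4},{"hand": 0,"x": 0.9,"y": -0.4},{"hand": 0,"x": 0.9,"y": -0.4},{"hand": 0,"x": 0.9,"y": -0.4},{"hand": 0,"x": 0.9,"y": -0.4},{"hand": 0}]}}

```text
schema error: expected keys hand, x, y, z, wx, wy, wz
```

Request:
{"op": "move_arm", "data": {"moves": [{"hand": 0,"x": 0.4,"y": -0.2,"z": -0.3,"wx": 0,"wy": 0,"wz": 0},{"hand": 0,"x": 0.8,"y": -0.4,"z": -0.3,"wx": 0,"wy": 0,"wz": 0},{"hand": 0,"x": 0.9,"y": -0.4,"z": -0.2,"wx": 0,"wy": 0,"wz": 0},{"hand": 0,"x": 0.9,"y": -0.4,"z": 0,"wx": 0,"wy": 0,"wz": 0},{"hand": 0,"x": 0.9,"y": -0.4,"z": 0,"wx": 0,"wy": 0,"wz": 0},{"hand": 0,"x": 0.9,"y": -0.4,"z": 0,"wx": 0,"wy": 0,"wz": 0},{"hand": 0,"x": 0.9,"y": -0.4,"z": 0,"wx": 0,"wy": 0,"wz": 0},{"hand": 0,"x": 0.9,"y": -0.4,"z": 0,"wx": 0,"wy": 0,"wz": 0},{"hand": 0,"x": 0.9,"y": -0.4,"z": 0,"wx": 0,"wy": 0,"wz": 0},{"hand": 0,"x": 0.9,"y": -0.4,"z": 0,"wx": 0,"wy": 0,"wz": 0},{"hand": 0,"x": 0.9,"y": -0.4,"z": 0,"wx": 0,"wy": 0,"wz": 0},{"hand": 0,"x": 0.9,"y": -0.4,"z": 0,"wx": 0,"wy": 0,"wz": 0},{"hand": 0,"x": 0.9,"y": -0.4,"z": 0,"wx": 0,"wy": 0,"wz": 0},{"hand": 0,"x": 0.9,"y": -0.4,"z": 0,"wx": 0,"wy": 0,"wz": 0},{"hand": 0,"x": 0.9,"y": -0.4,"z": 0,"wx": 0,"wy": 0,"wz": 0},{"hand": 0,"x": 0.9,"y": -0.4,"z": 0,"wx": 0,"wy": 0,"wz": 0},{"hand": 0,"x": 0.9,"y": -0.4,"z": 0,"wx": 0,"wy": 0,"wz": 0},{"hand": 0,"x": 0.9,"y": -0.4,"z": 0,"wx": 0,"wy": 0,"wz": 0},{"hand": 0,"x": 0.5,"y": -0.2,"z": 0,"wx": 0,"wy": 0,"wz": 0}]}}

```text
time_s: 2.05
position: [0.5516, -0.2361, 0.243]
tcp_rot: [[0.909, 0.416, 0.0], [0.416, -0.909, 0.001], [0.001, -0.0, -1.0]]
force: [0.1, 0.3, -0.1]
opening: 0.004
```

Request:
{"op": "move_arm", "data": {"moves": [{"hand": 0,"x": 0.9,"y": -0.4,"z": 0,"wx": 0,"wy": 0,"wz": 0},{"hand": 0,"x": 0.9,"y": -0.4,"z": 0,"wx": 0,"wy": 0,"wz": 0},{"hand": 0,"x": 0.9,"y": -0.4,"z": 0,"wx": 0,"wy": 0,"wz": 0},{"hand": 0,"x": 0.9,"y": -0.4,"z": 0,"wx": 0,"wy": 0,"wz": 0},{"hand": 0,"x": 0.9,"y": -0.4,"z": 0,"wx": 0,"wy": 0,"wz": 0},{"hand": 0,"x": 0.9,"y": -0.4,"z": 0,"wx": 0,"wy": 0,"wz": 0},{"hand": 0,"x": 0.9,"y": -0.4,"z": 0,"wx": 0,"wy": 0,"wz": 0},{"hand": 0,"x": 0.9,"y": -0.4,"z": 0.2,"wx": 0,"wy": 0,"wz": 0},{"hand": 0,"x": 0.9,"y": -0.4,"z": 0.4,"wx": 0,"wy": 0,"wz": 0},{"hand": 0,"x": 0,"y": 0,"z": 0,"wx": 0,"wy": 0,"wz": 8},{"hand": 0,"x": 0,"y": 0,"z": 0,"wx": 0,"wy": 0,"wz": 8},{"hand": 0,"x": 0,"y": 0,"z": 0,"wx": 0,"wy": 0,"wz": 8},{"hand": 0,"x": 0,"y": 0,"z": 0,"wx": 0,"wy": -8,"wz": 0},{"hand": 0,"x": 0,"y": 0,"z": 0,"wx": 0,"wy": -8,"wz": 0},{"hand": 0,"x": 0,"y": 0,"z": 0,"wx": 0,"wy": -8,"wz": 0},{"hand": 0,"x": 0,"y": 0,"z": 0,"wx": 0,"wy": -8,"wz": 0},{"hand": 0,"x": 0,"y": 0,"z": 0,"wx": 0,"wy": -8,"wz": 0},{"hand": 0,"x": 0,"y": 0,"z": 0,"wx": 0,"wy": 0,"wz": 0}]}}

```text
time_s: 3.85
position: [0.6976, -0.0722, 0.2186]
tcp_rot: [[0.759, 0.008, -0.651], [0.008, -1.0, -0.004], [-0.651, -0.002, -0.759]]
force: [-0.7, -0.3, -1.4]
opening: 0.006
```

Run:
```python
from h import *
d=cap('wrist');save(d,'w1.png');pickle.dump(d,open('w1.pkl','wb'));print(d['T'].round(3))
```

```text
[[ 0.008 -0.564 -0.826  0.856]
 [-1.    -0.005 -0.006 -0.072]
 [-0.001  0.826 -0.564  0.295]
 [ 0.     0.     0.     1.   ]]
```

View pics/w1.png

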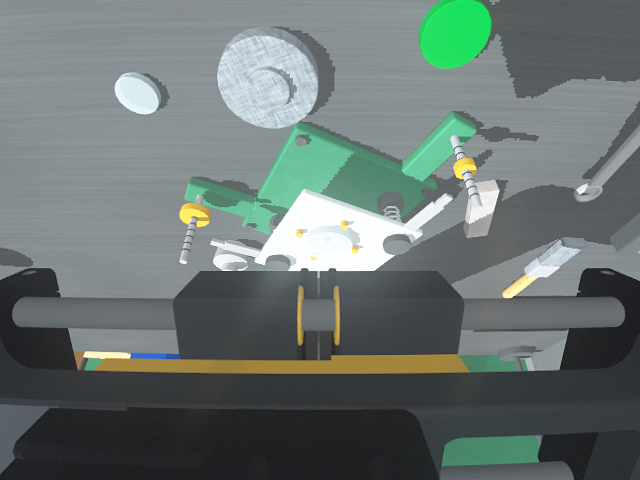

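The wrist view, taken from the far side and upside down, shows the wide collar at (195,214) on the left rod and the slim one at (465,167). The pointer tips are at about (212,243) and (449,197). I'll crop both.

Run:
```python
from h import *
d=pickle.load(open('w1.pkl','rb'));i=d['image']
a=cv2.resize(i[170:270,170:270],None,fx=4,fy=4,interpolation=cv2.INTER_CUBIC);b=cv2.resize(i[120:220,420:520],None,fx=4,fy=4,interpolation=cv2.INTER_CUBIC)
cv2.imwrite('pics/w1c.png',np.hstack([a,b])[:,:,::-1])
h=cv2.cvtColor(i,cv2.COLOR_RGB2HSV)
T=pickle.load(open('top0.pkl','rb'));piv=np.array([.4393,-.1162])
for n,(x0,y0,x1,y1),xy in [('wide',(175,195,220,235),(.536,.0758)),('slim',(450,150,485,185),(.6295,-.2127))]:
    m=cv2.inRange(h[y0:y1,x0:x1],np.array((12,110,60)),np.array((32,255,255)))
    q=cv2.moments(m,True);c=(q['m10']/q['m00']+x0,q['m01']/q['m00']+y0);bb=cv2.boundingRect(m);
    hull=cv2.convexHull(cv2.findNonZero(m));M=cv2.moments(hull);c2=(M['m10']/M['m00']+x0,M['m01']/M['m00']+y0)
    print(n,np.round(c,2),np.round(c2,2),bb,[x0,y0])
    o,r=ray(d,*c2)
    # closest to vertical axis through xy
    t=((np.array(xy)-o[:2])@r[:2])/(r[:2]@r[:2]);print(' p at axis',(o+t*r).round(4),'depth',bydepth(d,*c).round(4))
    for z in (.015,.05,.11): print('  axis proj',z,np.round(proj(d,[*xy,z]),1))
```

```text
wide [194.92 213.64] [194.81 214.42] (5, 8, 31, 24) [175, 195]
 p at axis [0.5359 0.0756 0.0436] depth [0.5435 0.0723 0.0483]
  axis proj 0.015 [199.4 196.6]
  axis proj 0.05 [193.5 218.6]
  axis proj 0.11 [182.2 261.8]
slim [463.9  166.56] [464.35 167.72] (3, 8, 24, 21) [450, 150]
 p at axis [ 0.6305 -0.2142  0.0587] depth [ 0.6377 -0.2097  0.0647]
  axis proj 0.015 [452.1 138.8]
  axis proj 0.05 [460.3 162.2]
  axis proj 0.11 [476.6 209.8]
```

View pics/w1c.png

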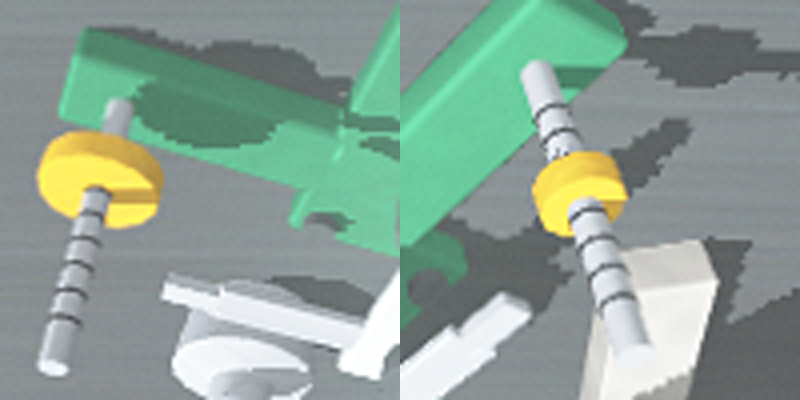

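Run:
```python
from h import *
from scipy.optimize import least_squares
d=pickle.load(open('w1.pkl','rb'));T=pickle.load(open('top0.pkl','rb'))
for n,top,base,c in [('wide',(183.2,261.8),(199.5,195.7),(194.81,214.42)),('slim',(477.5,208.7),(455,136.5),(464.35,167.72))]:
    f=lambda p:np.r_[np.array(proj(d,[p[0],p[1],.11+p[2]]))-top,np.array(proj(d,[p[0],p[1],.015+p[2]]))-base]
    s=least_squares(f,[.55,0,0]);p=s.x
    g=least_squares(lambda z:np.array(proj(d,[p[0],p[1],z[0]+p[2]]))-c,[.05])
    print(n,p.round(4),s.fun.round(2),'z',g.x,g.fun)
for n,px,z in [('tip_a',(170+165/4,170+285/4),.077),('tip_b',(420+120/4,120+297/4),.077)]:print(n,onz(d,*px,z).round(4))
for n,m in[('tip_a',[.5248,.0527,.077]),('tip_b',[.6069,-.2009,.077])]:print(n,proj(d,m),proj(T,m))
```

```text
wide [0.5395 0.0736 0.0019] [-0.45 -0.11  0.51  0.14] z [0.04461865] [0.25789689 0.06802522]
slim [ 6.323e-01 -2.132e-01  6.000e-04] [ 1.17 -0.41 -1.39  0.5 ] z [0.0599298] [ 0.15080157 -0.05313684]
tip_a [0.5276 0.0516 0.077 ]
tip_b [ 0.6126 -0.2019  0.077 ]
tip_a (np.float64(210.89807730226624), np.float64(242.57997514666212)) (np.float64(324.59208657583946), np.float64(250.38225177639893))
tip_b (np.float64(447.1423204107241), np.float64(198.0839643396823)) (np.float64(425.4000698352308), np.float64(217.41267325782297))
```

Request:
{"op": "move_arm", "data": {"moves": [{"hand": 0,"x": 0,"y": 0,"z": 0,"wx": 0,"wy": 8,"wz": 0},{"hand": 0,"x": 0,"y": 0,"z": 0,"wx": 0,"wy": 8,"wz": 0},{"hand": 0,"x": 0,"y": 0,"z": 0,"wx": 0,"wy": 8,"wz": 0},{"hand": 0,"x": 0,"y": 0,"z": 0,"wx": 0,"wy": 8,"wz": 0},{"hand": 0,"x": 0,"y": 0,"z": 0,"wx": 0,"wy": 8,"wz": 0},{"hand": 0,"x": 0,"y": 0,"z": 0,"wx": 0,"wy": 0.6,"wz": 0},{"hand": 0,"x": -0.9,"y": -0.2,"z": 0,"wx": 0,"wy": 0,"wz": 0},{"hand": 0,"x": -0.9,"y": -0.2,"z": 0,"wx": 0,"wy": 0,"wz": 0},{"hand": 0,"x": -0.9,"y": -0.2,"z": 0,"wx": 0,"wy": 0,"wz": 0},{"hand": 0,"x": -0.9,"y": -0.2,"z": 0,"wx": 0,"wy": 0,"wz": 0},{"hand": 0,"x": -0.9,"y": -0.2,"z": 0,"wx": 0,"wy": 0,"wz": 0},{"hand": 0,"x": -0.9,"y": -0.2,"z": 0.5,"wx": 0,"wy": 0,"wz": 0},{"hand": 0,"x": -0.9,"y": -0.2,"z": 0.8,"wx": 0,"wy": 0,"wz": 0},{"hand": 0,"x": -0.9,"y": -0.2,"z": 0.8,"wx": 0,"wy": 0,"wz": 0},{"hand": 0,"x": -0.9,"y": -0.2,"z": 0.8,"wx": 0,"wy": 0,"wz": 0},{"hand": 0,"x": -0.2,"y": 0,"z": 0.4,"wx": 0,"wy": 0,"wz": 0},{"hand": 0,"x": 0,"y": 0,"z": 0,"wx": 0,"wy": 0,"wz": 0},{"hand": 0,"x": 0,"y": 0,"z": 0,"wx": 0,"wy": 0,"wz": 0}]}}

```text
time_s: 5.7
position: [0.493, -0.03, 0.1443]
tcp_rot: [[1.0, 0.008, 0.014], [0.008, -1.0, -0.001], [0.014, 0.001, -1.0]]
force: [-0.0, 0.2, 0.2]
opening: 0.006
```

Run:
```python
from h import *
s=bot.read_state();print(s['position'],s['tcp_rot'],s['force'])
d=cap('wrist');save(d,'w2.png');pickle.dump(d,open('w2.pkl','wb'));print(d['T'].round(3))
s=cap('scene');cv2.imwrite('pics/s2.png',cv2.resize(s['image'][195:295,210:370],None,fx=5,fy=5,interpolation=cv2.INTER_CUBIC)[:,:,::-1])
for n,z in [('tip_a',[.526,.0522,.077]),('pad',[.4865,-.0232,.088]),('padb',[.532,-.1635,.088])]:print(n,proj(d,z))
```

```text
[ 0.4929535  -0.02995789  0.14425381] [[ 0.99987337  0.00763965  0.01396016]
 [ 0.00765453 -0.99997019 -0.00101238]
 [ 0.01395201  0.00111911 -0.99990204]] [-0.03431458  0.20207059  0.16379775]
[[ 0.007 -0.969 -0.246  0.561]
 [-1.    -0.007 -0.004 -0.03 ]
 [ 0.003  0.246 -0.969  0.307]
 [ 0.     0.     0.     1.   ]]
tip_a (np.float64(198.42034201461598), np.float64(203.8305738856918))
pad (np.float64(306.93881062937555), np.float64(264.0531486420778))
padb (np.float64(517.7684489520464), np.float64(199.9859460293651))
```

View pics/w2.png

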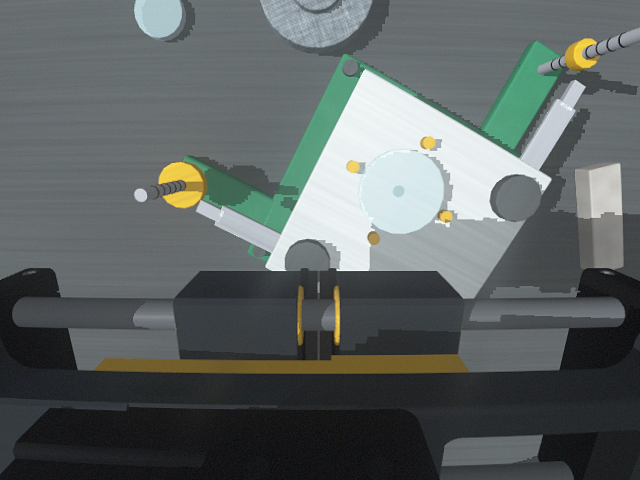

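View pics/s2.png

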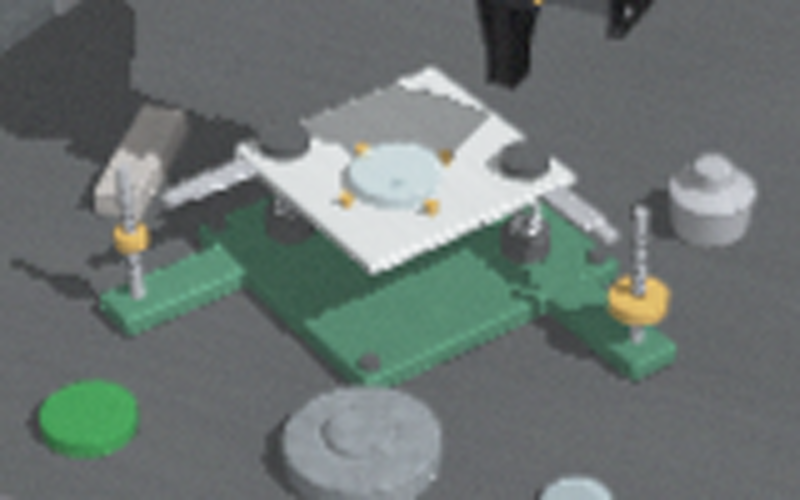

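Request:
{"op": "move_arm", "data": {"moves": [{"hand": 0,"x": -0.13,"y": -0.13,"z": 0.4,"wx": 0,"wy": 0.4,"wz": 0},{"hand": 0,"x": -0.13,"y": -0.14,"z": 0.5,"wx": 0,"wy": 0.4,"wz": 0},{"hand": 0,"x": 0,"y": 0,"z": 0.5,"wx": 0,"wy": 0,"wz": 0},{"hand": 0,"x": 0,"y": 0,"z": 0.4,"wx": 0,"wy": 0,"wz": 0},{"hand": 0,"x": 0,"y": 0,"z": 0,"wx": 0,"wy": 0,"wz": 0},{"hand": 0,"x": 0,"y": 0,"z": 0,"wx": 0,"wy": 0,"wz": 0},{"hand": 0,"x": 0,"y": 0,"z": 0,"wx": 0,"wy": 0,"wz": 0}]}}

```text
time_s: 6.5
position: [0.4858, -0.0228, 0.0983]
tcp_rot: [[1.0, 0.008, 0.026], [0.008, -1.0, -0.0], [0.026, 0.0, -1.0]]
force: [-0.2, 0.4, 0.4]
opening: 0.003
```

Request:
{"op": "move_arm", "data": {"moves": [{"hand": 0,"x": 0,"y": 0,"z": 0.2,"wx": 0,"wy": -1.5,"wz": 0},{"hand": 0,"x": 0,"y": 0,"z": 0.1,"wx": 0,"wy": 0,"wz": 0},{"hand": 0,"x": 0,"y": 0,"z": 0.1,"wx": 0,"wy": 0,"wz": 0},{"hand": 0,"x": 0,"y": 0,"z": 0,"wx": 0,"wy": 0,"wz": 0},{"hand": 0,"x": 0,"y": 0,"z": 0,"wx": 0,"wy": 0,"wz": 0}]}}

```text
time_s: 7.0
position: [0.4852, -0.0226, 0.0878]
tcp_rot: [[1.0, 0.008, -0.002], [0.008, -1.0, -0.0], [-0.002, 0.0, -1.0]]
force: [0.6, 0.2, 0.1]
opening: 0.004
```

Request:
{"op": "move_arm", "data": {"moves": [{"hand": 0,"x": 0,"y": 0,"z": 0.08,"wx": 0,"wy": 0,"wz": 0},{"hand": 0,"x": 0,"y": 0,"z": 0,"wx": 0,"wy": 0,"wz": 0}]}}

```text
time_s: 7.2
position: [0.4853, -0.0225, 0.0859]
tcp_rot: [[1.0, 0.008, -0.001], [0.008, -1.0, 0.0], [-0.001, -0.0, -1.0]]
force: [0.8, 0.5, 3.3]
opening: 0.005
```

Request:
{"op": "move_arm", "data": {"moves": [{"hand": 0,"x": 0,"y": 0,"z": 0.1,"wx": 0,"wy": 0,"wz": 0},{"hand": 0,"x": 0,"y": 0,"z": 0,"wx": 0,"wy": 0,"wz": 0},{"hand": 0,"x": 0,"y": 0,"z": 0,"wx": 0,"wy": 0,"wz": 0}]}}

```text
time_s: 7.5
position: [0.4855, -0.0224, 0.0834]
tcp_rot: [[1.0, 0.008, -0.001], [0.008, -1.0, 0.0], [-0.001, -0.0, -1.0]]
force: [1.3, 2.5, 4.1]
opening: 0.006
```

Request:
{"op": "move_arm", "data": {"moves": [{"hand": 0,"x": 0,"y": 0,"z": 0.1,"wx": 0,"wy": 0,"wz": 0},{"hand": 0,"x": 0,"y": 0,"z": 0.1,"wx": 0,"wy": 0,"wz": 0},{"hand": 0,"x": 0,"y": 0,"z": 0.1,"wx": 0,"wy": 0,"wz": 0},{"hand": 0,"x": 0,"y": 0,"z": 0.06,"wx": 0,"wy": 0,"wz": 0},{"hand": 0,"x": 0,"y": 0,"z": 0,"wx": 0,"wy": 0,"wz": 0},{"hand": 0,"x": 0,"y": 0,"z": 0,"wx": 0,"wy": 0,"wz": 0}]}}

```text
time_s: 8.1
position: [0.4857, -0.0222, 0.0748]
tcp_rot: [[1.0, 0.007, -0.0], [0.007, -1.0, 0.0], [-0.0, -0.0, -1.0]]
force: [1.4, 4.4, 6.5]
opening: 0.003
```

```bash
cat > look.py <<'E'
from h import *
import sys
k=sys.argv[1]
s=bot.read_state();print(s['position'],s['force'],s['time_s'])
d=cap('wrist');pickle.dump(d,open(f'w{k}.pkl','wb'))
S=cap('scene');pickle.dump(S,open(f's{k}.pkl','wb'))
i=d['image']
bx=(slice(120,280),slice(120,280)) if sys.argv[2]=='a' else (slice(120,280),slice(480,640))
if len(sys.argv)>3: y,x=map(int,sys.argv[3:5]);bx=(slice(y,y+160),slice(x,x+160))
a=cv2.resize(i[bx],(480,480),interpolation=cv2.INTER_CUBIC)
b=cv2.resize(S['image'][225:285,310:350] if sys.argv[2]=='a' else S['image'][220:280,220:260],(320,480),interpolation=cv2.INTER_CUBIC)
cv2.imwrite(f'pics/l{k}.png',np.hstack([a,b])[:,:,::-1])
E
python3 look.py 3 a
```

```text
[ 0.48572296 -0.02221623  0.07478878] [1.3894273  4.39289869 6.49706851] 8.1
```

View pics/l3.png

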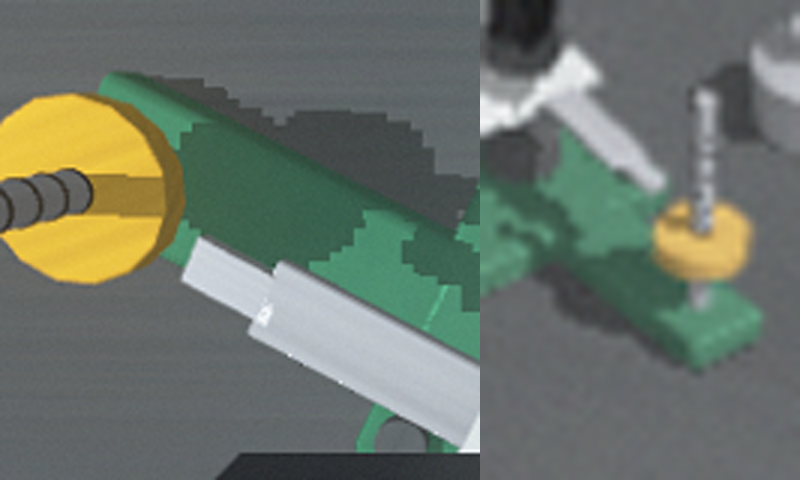

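```bash
cat > tip.py <<'E'
from h import *
def tipz(d0,p0,d1,p1,dirn,r=.19):
    # rest tip (top edge of tip end 2 mm above axis): z .077, gives tip xy; pivot = tip - r*dir
    t0=onz(d0,*p0,.077);piv=t0-np.r_[r*np.array(dirn),.002];piv[2]=.075
    best=[]
    for th in np.radians(np.arange(0,15,.05)):
        c,s=np.cos(th),np.sin(th)
        q=piv+np.r_[np.array(dirn)*(r*c+.002*s),-r*s+.002*c]
        best.append((np.hypot(*(np.array(proj(d1,q))-p1)),np.degrees(th),.075-r*s))
    return t0,min(best)
E
python3 - <<'E'
from tip import *
d0=pickle.load(open('w2.pkl','rb'));d1=pickle.load(open('w3.pkl','rb'))
i=d0['image'];a=cv2.resize(i[180:240,180:240],(480,480),interpolation=cv2.INTER_CUBIC)
j=cv2.resize(d1['image'][180:240,160:220],(480,480),interpolation=cv2.INTER_CUBIC)
cv2.imwrite('pics/z3.png',cv2.resize(np.hstack([a,j]),(800,400))[:,:,::-1])
print(tipz(d0,(203,207),d1,(183.3,207.3),(.449,.893)))
E
```

```text
(array([0.52379881, 0.04916078, 0.077     ]), (np.float64(2.539875997438236), np.float64(4.800000000000001), np.float64(0.05910120976686005)))
```

View pics/z3.png

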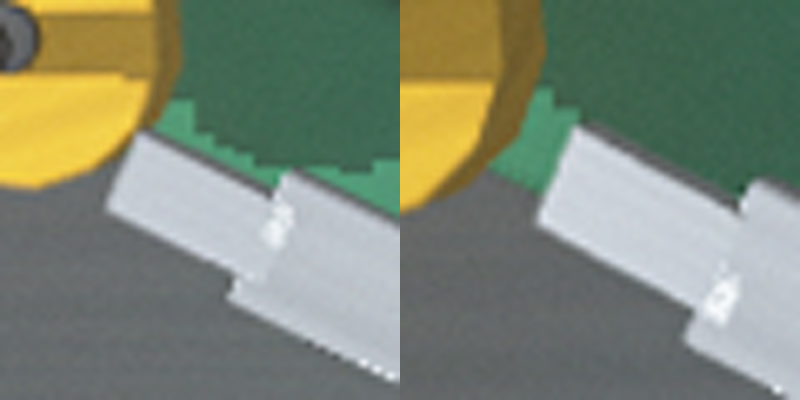

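Run:
```python
from tip import *
d0=pickle.load(open('w2.pkl','rb'));d1=pickle.load(open('w3.pkl','rb'))
t0,b=tipz(d0,(198.3,205.5),d1,(183.3,206),(.449,.893));print(t0,b)
# scene: tip shift between s rest and now
S0=pickle.load(open('scene0.pkl','rb'));S1=pickle.load(open('s3.pkl','rb'))
print(S0['T'][:3,3]-S1['T'][:3,3]); 
for z in (.077,.06,.055,.05,.045): print(z,proj(S0,[t0[0],t0[1],z]))
```

```text
[0.52483499 0.05237376 0.077     ] (np.float64(0.2795688457318135), np.float64(6.7), np.float64(0.05283255995112669))
[0. 0. 0.]
0.077 (np.float64(331.7982124237515), np.float64(241.11861135752577))
0.06 (np.float64(331.6798395760491), np.float64(245.70282232773923))
0.055 (np.float64(331.6453422952959), np.float64(247.03878208381803))
0.05 (np.float64(331.6109880665838), np.float64(248.36919642955442))
0.045 (np.float64(331.57677600566757), np.float64(249.69409967699522))
```

Request:
{"op": "move_arm", "data": {"moves": [{"hand": 0,"x": 0,"y": 0,"z": 0.06,"wx": 0,"wy": 0,"wz": 0},{"hand": 0,"x": 0,"y": 0,"z": 0.06,"wx": 0,"wy": 0,"wz": 0},{"hand": 0,"x": 0,"y": 0,"z": 0.06,"wx": 0,"wy": 0,"wz": 0},{"hand": 0,"x": 0,"y": 0,"z": 0,"wx": 0,"wy": 0,"wz": 0},{"hand": 0,"x": 0,"y": 0,"z": 0,"wx": 0,"wy": 0,"wz": 0}]}}

```text
time_s: 8.7
position: [0.4857, -0.0223, 0.0705]
tcp_rot: [[1.0, 0.008, -0.0], [0.008, -1.0, 0.0], [-0.0, -0.0, -1.0]]
force: [0.8, 4.8, 9.7]
opening: 0.002
```

```bash
python3 look.py 4 a 180 160
python3 - <<'E'
from h import *
d1=pickle.load(open('w4.pkl','rb'));S=pickle.load(open('s4.pkl','rb'));S0=pickle.load(open('scene0.pkl','rb'))
j=cv2.resize(d1['image'][180:240,150:210],(400,400),interpolation=cv2.INTER_CUBIC)
k=cv2.resize(S['image'][232:272,315:355],(400,400),interpolation=cv2.INTER_CUBIC)
cv2.imwrite('pics/z4.png',np.hstack([j,k])[:,:,::-1])
E
```

```text
[ 0.48573852 -0.02230873  0.07048508] [0.81857982 4.76595883 9.72508786] 8.7
```

View pics/z4.png

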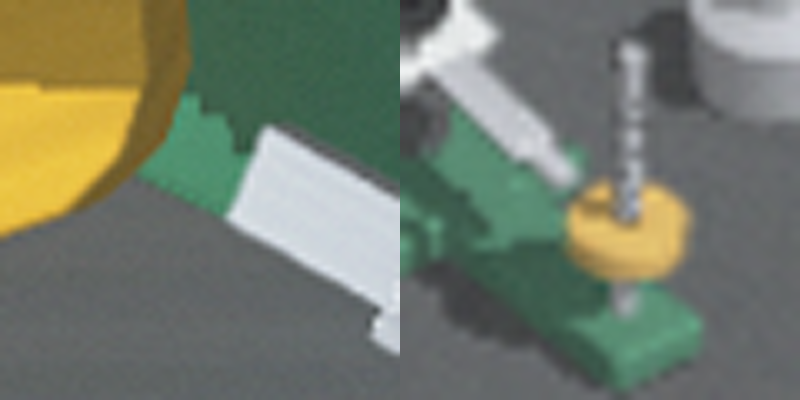

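Run:
```python
from tip import *
d0=pickle.load(open('w2.pkl','rb'));d1=pickle.load(open('w4.pkl','rb'));T=d1['T']
print(tipz(d0,(198.3,205.5),d1,(187.05,205.5),(.449,.893))[1])
# collar in the same wrist views (w2 , w4)
import sys
for d in (d0,d1):
    h=cv2.cvtColor(d['image'],cv2.COLOR_RGB2HSV);m=cv2.inRange(h[140:240,100:215],np.array((12,110,50)),np.array((32,255,255)))
    hull=cv2.convexHull(cv2.findNonZero(m));M=cv2.moments(hull);c=(M['m10']/M['m00']+100,M['m01']/M['m00']+140)
    print(c)
    for z in (.040,.0446,.05,.055): print(z,proj(d,[.536,.0758,z]))
```

```text
(np.float64(0.5440886421368059), np.float64(9.050000000000002), np.float64(0.04511369805214262))
(182.16010802469134, 184.29774305555554)
0.04 (np.float64(183.95889244312994), np.float64(184.27763191488407))
0.0446 (np.float64(181.70903701167435), np.float64(184.82585514322056))
0.05 (np.float64(178.96994176527102), np.float64(185.49387385676582))
0.055 (np.float64(176.3341192282626), np.float64(186.1373119038255))
(143.47251952560023, 182.67992479028058)
0.04 (np.float64(146.73874080643338), np.float64(183.01061801824858))
0.0446 (np.float64(142.76649939649255), np.float64(183.86606649471602))
0.05 (np.float64(137.865337308583), np.float64(184.92362976219164))
0.055 (np.float64(133.08028850119388), np.float64(185.95835916750494))
```

The tip is at 0.045, and the collar middle reads 0.0446 in one view and 0.0437 in this one, so they are level. I'll hold for about a second, then release gently.

Request:
{"op": "move_arm", "data": {"moves": [{"hand": 0,"x": 0,"y": 0,"z": 0,"wx": 0,"wy": 0,"wz": 0},{"hand": 0,"x": 0,"y": 0,"z": 0,"wx": 0,"wy": 0,"wz": 0},{"hand": 0,"x": 0,"y": 0,"z": 0,"wx": 0,"wy": 0,"wz": 0},{"hand": 0,"x": 0,"y": 0,"z": 0,"wx": 0,"wy": 0,"wz": 0},{"hand": 0,"x": 0,"y": 0,"z": 0,"wx": 0,"wy": 0,"wz": 0},{"hand": 0,"x": 0,"y": 0,"z": 0,"wx": 0,"wy": 0,"wz": 0},{"hand": 0,"x": 0,"y": 0,"z": 0,"wx": 0,"wy": 0,"wz": 0},{"hand": 0,"x": 0,"y": 0,"z": 0,"wx": 0,"wy": 0,"wz": 0},{"hand": 0,"x": 0,"y": 0,"z": 0,"wx": 0,"wy": 0,"wz": 0},{"hand": 0,"x": 0,"y": 0,"z": 0,"wx": 0,"wy": 0,"wz": 0}]}}

```text
time_s: 9.8
position: [0.4857, -0.0223, 0.0705]
tcp_rot: [[1.0, 0.008, -0.0], [0.008, -1.0, 0.0], [-0.0, -0.0, -1.0]]
force: [1.2, 4.1, 8.2]
opening: 0.004
```

Request:
{"op": "move_arm", "data": {"moves": [{"hand": 0,"x": 0,"y": 0,"z": -0.1,"wx": 0,"wy": 0,"wz": 0},{"hand": 0,"x": 0,"y": 0,"z": -0.15,"wx": 0,"wy": 0,"wz": 0},{"hand": 0,"x": 0,"y": 0,"z": -0.15,"wx": 0,"wy": 0,"wz": 0},{"hand": 0,"x": 0,"y": 0,"z": -0.15,"wx": 0,"wy": 0,"wz": 0},{"hand": 0,"x": 0,"y": 0,"z": -0.15,"wx": 0,"wy": 0,"wz": 0},{"hand": 0,"x": 0,"y": 0,"z": -0.3,"wx": 0,"wy": 0,"wz": 0},{"hand": 0,"x": 0,"y": 0,"z": -0.6,"wx": 0,"wy": 0,"wz": 0},{"hand": 0,"x": 0,"y": 0,"z": -0.6,"wx": 0,"wy": 0,"wz": 0},{"hand": 0,"x": 0,"y": 0,"z": 0,"wx": 0,"wy": 0,"wz": 0},{"hand": 0,"x": 0,"y": 0,"z": 0,"wx": 0,"wy": 0,"wz": 0},{"hand": 0,"x": 0,"y": 0,"z": 0,"wx": 0,"wy": 0,"wz": 0}]}}

```text
time_s: 10.9
position: [0.4845, -0.0226, 0.1241]
tcp_rot: [[1.0, 0.008, -0.004], [0.008, -1.0, 0.0], [-0.004, -0.0, -1.0]]
force: [0.4, -1.0, 0.3]
opening: 0.004
```

Run:
```python
from h import *
d=cap('wrist');save(d,'w5.png');pickle.dump(d,open('w5.pkl','wb'))
```

```text
(no output)
```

View pics/w5.png

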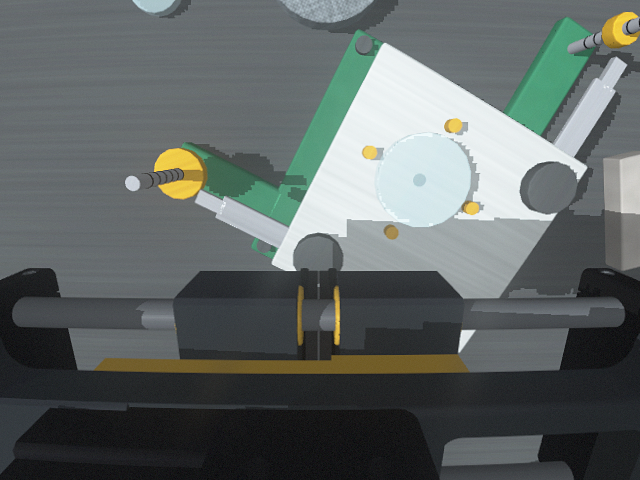

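The plate is back up level and the disc sits at (424,180) between its four studs. Next I'll go to pad b with a yaw, so the wrist camera sees tip b from the side.

Request:
{"op": "move_arm", "data": {"moves": [{"hand": 0,"x": 0.2,"y": 0.5,"z": -0.3,"wx": 0,"wy": 0,"wz": 0},{"hand": 0,"x": 0.2,"y": 0.7,"z": -0.3,"wx": 0,"wy": 0,"wz": 0},{"hand": 0,"x": 0.25,"y": 0.8,"z": 0,"wx": 0,"wy": 0,"wz": 0},{"hand": 0,"x": 0.25,"y": 0.8,"z": 0,"wx": 0,"wy": 0,"wz": 0},{"hand": 0,"x": 0.25,"y": 0.8,"z": 0,"wx": 0,"wy": 0,"wz": 0},{"hand": 0,"x": 0.25,"y": 0.8,"z": 0,"wx": 0,"wy": 0,"wz": 0},{"hand": 0,"x": 0.25,"y": 0.7,"z": 0,"wx": 0,"wy": 0,"wz": 0},{"hand": 0,"x": 0.2,"y": 0.55,"z": 0,"wx": 0,"wy": 0,"wz": 0},{"hand": 0,"x": 0,"y": 0,"z": 0,"wx": 0,"wy": 0,"wz": -7.5},{"hand": 0,"x": 0,"y": 0,"z": 0,"wx": 0,"wy": 0,"wz": -7.5},{"hand": 0,"x": 0,"y": 0,"z": 0,"wx": 0,"wy": 0,"wz": -7.5},{"hand": 0,"x": 0,"y": 0,"z": 0,"wx": 0,"wy": 0,"wz": -7.5},{"hand": 0,"x": 0,"y": 0,"z": 0,"wx": 0,"wy": 0,"wz": -7.5},{"hand": 0,"x": 0,"y": 0,"z": 0,"wx": 0,"wy": 0,"wz": -7.5},{"hand": 0,"x": 0,"y": 0,"z": 0,"wx": 0,"wy": 0,"wz": 0},{"hand": 0,"x": 0,"y": 0,"z": 0,"wx": 0,"wy": 0,"wz": 0}]}}

```text
time_s: 12.55
position: [0.5327, -0.1636, 0.1397]
tcp_rot: [[0.703, 0.711, -0.002], [0.711, -0.703, 0.0], [-0.001, -0.001, -1.0]]
force: [-0.2, 0.5, 0.3]
opening: 0.005
```

Run:
```python
from h import *
d=cap('wrist');save(d,'w6.png');pickle.dump(d,open('w6.pkl','wb'))
for n,z in [('tip_b',[.608,-.2012,.077]),('padb',[.532,-.1635,.088]),('slim',[.6310,-.2130,.06])]:print(n,proj(d,z))
```

```text
tip_b (np.float64(435.1411708889373), np.float64(213.66390217202377))
padb (np.float64(316.9948507492342), np.float64(256.0251008424139))
slim (np.float64(461.7274075204292), np.float64(198.7169430504091))
```

View pics/w6.png

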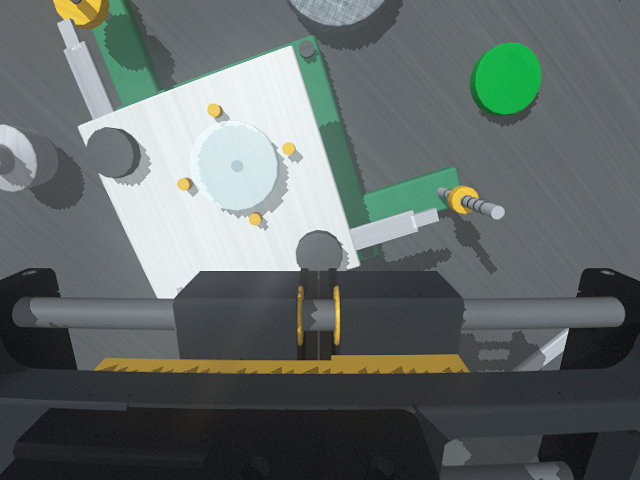

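Request:
{"op": "move_arm", "data": {"moves": [{"hand": 0,"x": 0,"y": 0,"z": 0.4,"wx": 0,"wy": 0,"wz": 0},{"hand": 0,"x": 0,"y": 0,"z": 0.5,"wx": 0,"wy": 0,"wz": 0},{"hand": 0,"x": 0,"y": 0,"z": 0.5,"wx": 0,"wy": 0,"wz": 0},{"hand": 0,"x": 0,"y": 0,"z": 0.4,"wx": 0,"wy": 0,"wz": 0},{"hand": 0,"x": 0,"y": 0,"z": 0.1,"wx": 0,"wy": 0,"wz": 0},{"hand": 0,"x": 0,"y": 0,"z": 0,"wx": 0,"wy": 0,"wz": 0},{"hand": 0,"x": 0,"y": 0,"z": 0,"wx": 0,"wy": 0,"wz": 0}]}}

```text
time_s: 13.3
position: [0.5328, -0.1636, 0.0923]
tcp_rot: [[0.701, 0.713, -0.001], [0.713, -0.702, -0.0], [-0.001, -0.001, -1.0]]
force: [0.2, 0.2, -0.9]
opening: 0.003
```

Run:
```python
from h import *
d=cap('wrist');pickle.dump(d,open('w7.pkl','wb'));i=d['image']
d6=pickle.load(open('w6.pkl','rb'))
a=cv2.resize(d6['image'][170:230,420:500],(800,600),interpolation=cv2.INTER_CUBIC)
b=cv2.resize(i[150:250,440:600],(800,500),interpolation=cv2.INTER_CUBIC)
cv2.imwrite('pics/z6.png',a[:,:,::-1]);cv2.imwrite('pics/z7.png',b[:,:,::-1])
for n,z in [('tip_b',[.608,-.2012,.077]),('slim',[.6310,-.2130,.06])]:print(n,proj(d,z))
```

```text
tip_b (np.float64(464.068207786177), np.float64(230.85707686541036))
slim (np.float64(494.360200547762), np.float64(211.31844292040836))
```

View pics/z6.png

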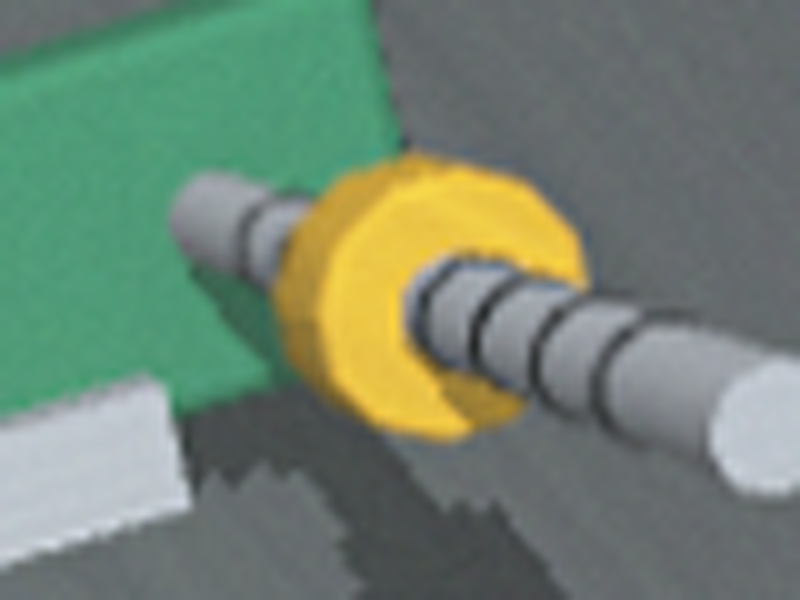

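View pics/z7.png

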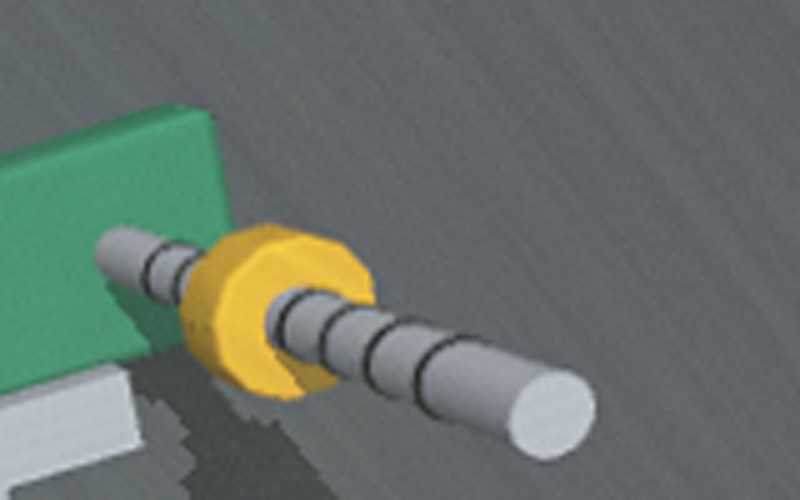

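Run:
```python
from h import *
from scipy.optimize import least_squares
d=pickle.load(open('w7.pkl','rb'))
h=cv2.cvtColor(d['image'],cv2.COLOR_RGB2HSV);x0,y0=470,185;m=cv2.inRange(h[y0:240,x0:520],np.array((12,110,50)),np.array((32,255,255)))
hull=cv2.convexHull(cv2.findNonZero(m));M=cv2.moments(hull);c=np.array((M['m10']/M['m00']+x0,M['m01']/M['m00']+y0));print(c)
top=(550.4,233);base=(462.6,199.8)
f=lambda p:np.r_[np.array(proj(d,[p[0],p[1],.11+p[2]]))-top,np.array(proj(d,[p[0],p[1],.015+p[2]]))-base]
s=least_squares(f,[.63,-.21,0]);p=s.x
g=least_squares(lambda z:np.array(proj(d,[p[0],p[1],z[0]+p[2]]))-c,[.05]);print(p.round(4),s.fun.round(2),g.x,g.fun)
print(onz(d,466.4,231,.077))
```

```text
[494.77587366 211.66431452]
[ 0.6299 -0.2113  0.0036] [ 0.   -0.01 -0.    0.01] [0.06049242] [-0.07017261  0.18633372]
[ 0.60887773 -0.20217567  0.077     ]
```

Request:
{"op": "move_arm", "data": {"moves": [{"hand": 0,"x": 0,"y": 0,"z": 0.1,"wx": 0,"wy": 0,"wz": 0},{"hand": 0,"x": 0,"y": 0,"z": 0.1,"wx": 0,"wy": 0,"wz": 0},{"hand": 0,"x": 0,"y": 0,"z": 0.1,"wx": 0,"wy": 0,"wz": 0},{"hand": 0,"x": 0,"y": 0,"z": 0.1,"wx": 0,"wy": 0,"wz": 0},{"hand": 0,"x": 0,"y": 0,"z": 0.04,"wx": 0,"wy": 0,"wz": 0},{"hand": 0,"x": 0,"y": 0,"z": 0,"wx": 0,"wy": 0,"wz": 0},{"hand": 0,"x": 0,"y": 0,"z": 0,"wx": 0,"wy": 0,"wz": 0}]}}

```text
time_s: 14.05
position: [0.5333, -0.164, 0.0817]
tcp_rot: [[0.702, 0.713, 0.0], [0.713, -0.702, -0.001], [-0.001, 0.001, -1.0]]
force: [1.2, -0.4, 4.7]
opening: 0.005
```

```bash
cat > lb.py <<'E'
from h import *
import sys
k=sys.argv[1];d=cap('wrist');pickle.dump(d,open(f'w{k}.pkl','wb'));i=d['image']
b=cv2.resize(i[180:280,430:530],(500,500),interpolation=cv2.INTER_CUBIC)
S=cap('scene')['image'];c=cv2.resize(S[220:270,222:252],(300,500),interpolation=cv2.INTER_CUBIC)
cv2.imwrite(f'pics/z{k}.png',np.hstack([b,c])[:,:,::-1])
E
python3 lb.py 8
```

```text
(no output)
```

View pics/z8.png

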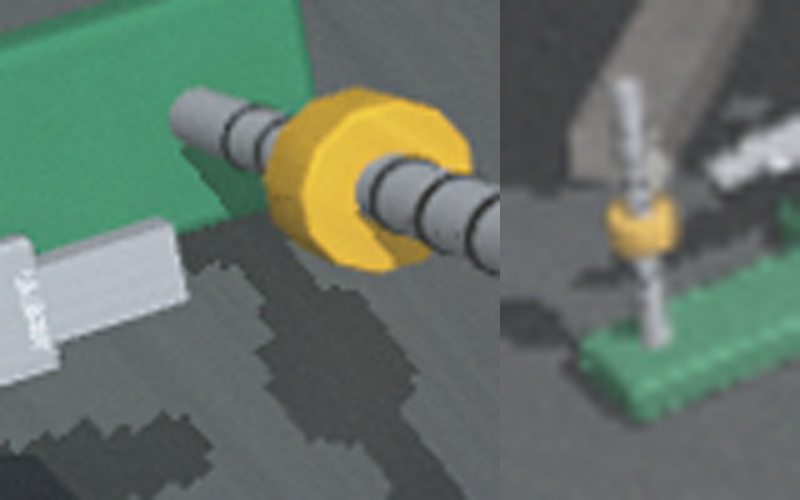

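Tip b is now at about (180,262) in the crop, which is (466,232.4) in the picture. I'll work out its height.

Run:
```python
from tip import *
d0=pickle.load(open('w7.pkl','rb'));d1=pickle.load(open('w8.pkl','rb'))
print(tipz(d0,(466.6,231),d1,(466.0,232.4),(.893,-.449)))
```

```text
(array([ 0.60895735, -0.20225392,  0.077     ]), (np.float64(0.5443326352840223), np.float64(2.75), np.float64(0.06588415558094465)))
```

Request:
{"op": "move_arm", "data": {"moves": [{"hand": 0,"x": 0,"y": 0,"z": 0.06,"wx": 0,"wy": 0,"wz": 0},{"hand": 0,"x": 0,"y": 0,"z": 0.06,"wx": 0,"wy": 0,"wz": 0},{"hand": 0,"x": 0,"y": 0,"z": 0,"wx": 0,"wy": 0,"wz": 0},{"hand": 0,"x": 0,"y": 0,"z": 0,"wx": 0,"wy": 0,"wz": 0}]}}

```text
time_s: 14.55
position: [0.5334, -0.164, 0.0789]
tcp_rot: [[0.701, 0.713, 0.0], [0.713, -0.701, -0.001], [-0.001, 0.001, -1.0]]
force: [0.4, -1.0, 6.1]
opening: 0.004
```

```bash
python3 lb.py 9
```

```text
(no output)
```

View pics/z9.png

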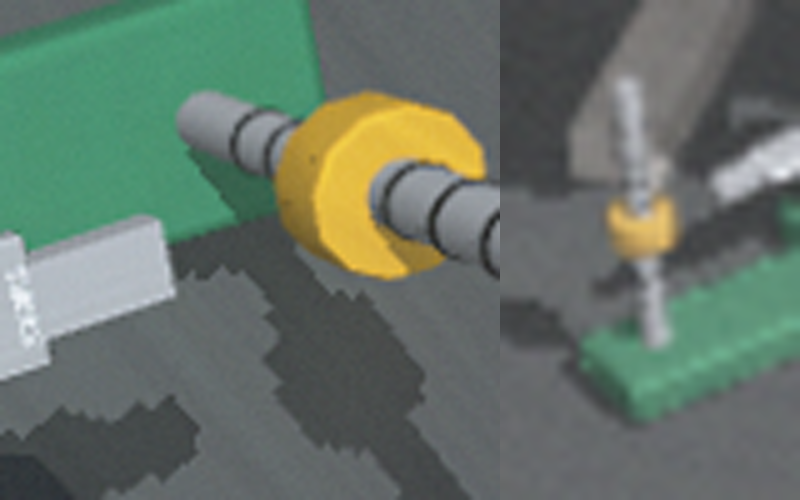

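Run:
```python
from tip import *
d0=pickle.load(open('w7.pkl','rb'));d1=pickle.load(open('w9.pkl','rb'))
print(tipz(d0,(466.6,231),d1,(430+166/5,180+259/5),(.893,-.449)))
```

```text
(array([ 0.60895735, -0.20225392,  0.077     ]), (np.float64(0.8745140428272951), np.float64(4.3500000000000005), np.float64(0.06058870779203813)))
```

Tip b is at 0.0606 and the slim collar middle at about 0.060, so they are level. Hold for a second, then release.

Request:
{"op": "move_arm", "data": {"moves": [{"hand": 0,"x": 0,"y": 0,"z": 0,"wx": 0,"wy": 0,"wz": 0},{"hand": 0,"x": 0,"y": 0,"z": 0,"wx": 0,"wy": 0,"wz": 0},{"hand": 0,"x": 0,"y": 0,"z": 0,"wx": 0,"wy": 0,"wz": 0},{"hand": 0,"x": 0,"y": 0,"z": 0,"wx": 0,"wy": 0,"wz": 0},{"hand": 0,"x": 0,"y": 0,"z": 0,"wx": 0,"wy": 0,"wz": 0},{"hand": 0,"x": 0,"y": 0,"z": 0,"wx": 0,"wy": 0,"wz": 0},{"hand": 0,"x": 0,"y": 0,"z": 0,"wx": 0,"wy": 0,"wz": 0},{"hand": 0,"x": 0,"y": 0,"z": 0,"wx": 0,"wy": 0,"wz": 0},{"hand": 0,"x": 0,"y": 0,"z": 0,"wx": 0,"wy": 0,"wz": 0},{"hand": 0,"x": 0,"y": 0,"z": 0,"wx": 0,"wy": 0,"wz": 0}]}}

```text
time_s: 15.65
position: [0.5334, -0.164, 0.0789]
tcp_rot: [[0.702, 0.713, 0.0], [0.713, -0.702, -0.001], [-0.001, 0.001, -1.0]]
force: [1.4, -0.1, 6.3]
opening: 0.004
```

Request:
{"op": "move_arm", "data": {"moves": [{"hand": 0,"x": 0,"y": 0,"z": -0.1,"wx": 0,"wy": 0,"wz": 0},{"hand": 0,"x": 0,"y": 0,"z": -0.15,"wx": 0,"wy": 0,"wz": 0},{"hand": 0,"x": 0,"y": 0,"z": -0.15,"wx": 0,"wy": 0,"wz": 0},{"hand": 0,"x": 0,"y": 0,"z": -0.15,"wx": 0,"wy": 0,"wz": 0},{"hand": 0,"x": 0,"y": 0,"z": -0.4,"wx": 0,"wy": 0,"wz": 0},{"hand": 0,"x": 0,"y": 0,"z": -0.8,"wx": 0,"wy": 0,"wz": 0},{"hand": 0,"x": 0,"y": 0,"z": -0.8,"wx": 0,"wy": 0,"wz": 0},{"hand": 0,"x": 0,"y": 0,"z": -0.8,"wx": 0,"wy": 0,"wz": 0},{"hand": 0,"x": 0,"y": 0,"z": -0.8,"wx": 0,"wy": 0,"wz": 0},{"hand": 0,"x": 0,"y": 0,"z": -0.8,"wx": 0,"wy": 0,"wz": 0},{"hand": 0,"x": 0,"y": 0,"z": -0.8,"wx": 0,"wy": 0,"wz": 0},{"hand": 0,"x": 0,"y": 0,"z": -0.6,"wx": 0,"wy": 0,"wz": 0},{"hand": 0,"x": 0,"y": 0,"z": 0,"wx": 0,"wy": 0,"wz": 0},{"hand": 0,"x": 0,"y": 0,"z": 0,"wx": 0,"wy": 0,"wz": 0},{"hand": 0,"x": 0,"y": 0,"z": 0,"wx": 0,"wy": 0,"wz": 0}]}}

```text
time_s: 17.15
position: [0.5318, -0.163, 0.2359]
tcp_rot: [[0.702, 0.713, -0.004], [0.713, -0.702, 0.001], [-0.002, -0.004, -1.0]]
force: [-0.1, 0.0, -0.6]
opening: 0.007
```

Run:
```python
from h import *
S=cap('scene');i=S['image'];cv2.imwrite('pics/f.png',cv2.resize(i[180:310,160:360],(800,520),interpolation=cv2.INTER_CUBIC)[:,:,::-1])
w=cap('wrist');save(w,'fw.png')
a=pickle.load(open('scene0.pkl','rb'))['image'];
df=(np.abs(a.astype(int)-i).max(2)>40).astype(np.uint8);cv2.imwrite('pics/df.png',df*255)
n,l,st,c=cv2.connectedComponentsWithStats(df);print([x.tolist() for x in st[1:] if x[4]>8]);print(bot.read_state()['force'])
```

```text
[[223, 0, 6, 11, 40], [230, 0, 8, 31, 107], [326, 0, 9, 8, 37], [390, 0, 11, 68, 357], [330, 9, 46, 78, 631], [400, 17, 44, 83, 1643], [289, 18, 7, 4, 17], [239, 23, 5, 8, 22], [240, 22, 67, 53, 652], [299, 22, 6, 7, 10], [291, 24, 20, 27, 86], [175, 26, 19, 21, 253], [203, 26, 7, 13, 30], [170, 43, 60, 81, 1629], [267, 42, 2, 6, 9], [286, 48, 6, 4, 12], [280, 53, 8, 14, 27], [288, 55, 8, 8, 20], [299, 57, 4, 5, 11], [285, 57, 23, 23, 97], [232, 58, 10, 25, 101], [191, 71, 8, 2, 11], [280, 76, 5, 9, 18], [368, 88, 7, 8, 24], [369, 93, 58, 61, 1268], [378, 97, 10, 17, 51], [252, 98, 8, 11, 60], [257, 105, 15, 8, 35], [232, 110, 66, 64, 1518], [423, 117, 3, 12, 13], [427, 126, 21, 27, 295], [379, 129, 7, 4, 12], [364, 131, 26, 8, 83], [359, 139, 3, 6, 15], [392, 138, 3, 8, 13], [358, 145, 3, 7, 10], [236, 157, 18, 6, 49], [158, 160, 19, 29, 200], [234, 179, 5, 4, 14], [353, 180, 30, 11, 108], [95, 189, 11, 16, 77], [165, 191, 26, 27, 290], [193, 219, 10, 6, 31]]
[-0.067333   -0.6154473  -0.67964092]
```

View pics/f.png

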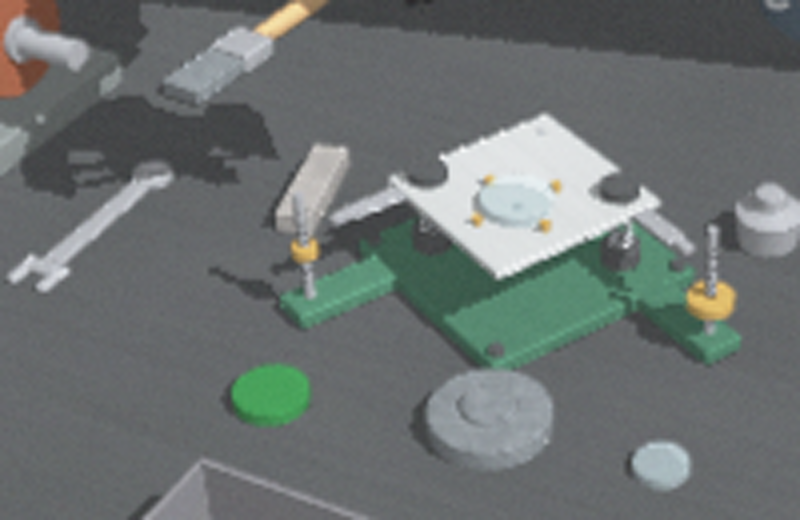

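View pics/fw.png

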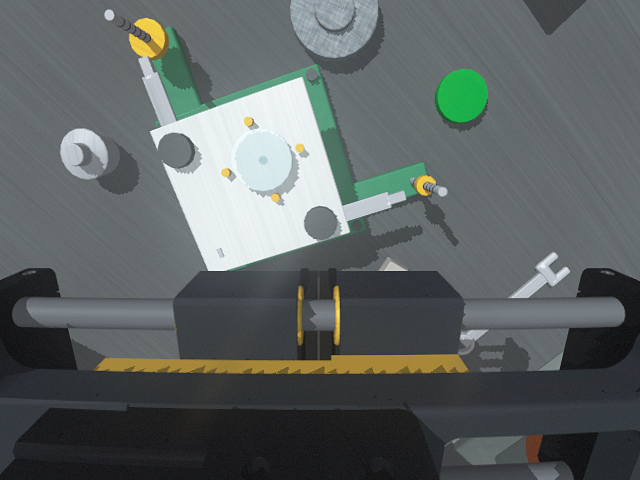

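The plate is level, the disc is centred at (263,160) between its studs, nothing has shifted (only the arm and shadows differ from the first picture), and the arm is clear.

```bash
python3 -c "
from rig import order
print(order.hand_in())"
```

```text
the job is handed in; nothing more can be done
None
```

I pressed and released both corners and handed the job in at about 17 s of the 45 s allowed; no verdict is reported.

| Corner | Collar middle (mm above bench) | Pointer tip at hold (mm) | Hold | Upward force at end of hold |
|---|---|---|---|---|
| Arm a (left), wide collar | 44.6 (43.7 in a second view) | 45.1 | over 1 s | about 8 N |
| Arm b (right), slim collar | 59.9 and 60.5 (two views) | 60.6 | over 1 s | about 6 N |

**Final state:** After each release the plate looked level, with the glass disc centred between its studs. At the end no bystander had visibly shifted compared with the first picture. The gripper is about 15 cm above the plate and touching nothing.

**Disagreement:** My first height estimate, from the fixed scene and top cameras, read about 7 mm low on the pads. I therefore used the wrist camera for the collar and tip heights, checked against the known rod and pointer heights.

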